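# Unlatch a feeder cassette and hold it clear of its docking box

## Robot

A 7-joint arm with a two-finger parallel gripper is mounted at the origin on a cart in front of the work surface, level with it; the furniture and walls round the work are solid. World frame = base frame: x ahead of the robot, y to its left, z up, the work surface at z = 0. Lengths are in m, angles in rad, forces in N, time in s.
With the tool pointing down it reaches from about 0.425 to 0.825 m from the base axis. Payload 3.6 kg.
Tool frame: the origin (TCP) lies between the finger pads, 19 mm behind the fingertips; this is the grasp point; z points along the fingers, y is the line along which they close (so a half turn about z gives the same grasp; the last joint's range is limited). The gripper opens to 85 mm and grips with 20 to 120 N. Pads are 22 mm wide; open, the fingers measure 114 mm over their backs; the gripper's body (76 mm by 85 mm) begins 54 mm behind the grasp point. The pads swing forward as they close: fully open they stand 13 mm farther back than shut.
Start: joints at [-1.196, 0.615, -0.013, 1.423, 0.008, 1.103, -0.04], TCP at [0.254, 0.598, 0.25] pointing down, gripper open.
Joint ranges: [-3.12, 3.12], [-0.3, 2.06], [-1.34, 1.32], [0.26, 2.42], [-1.36, 4.5], [0.01, 1.98], [-2.84, 2.84]. Speed limits (rad/s): [2.79, 2.79, 3.14, 3.14, 3.14, 3.14, 3.14].

## Interface

Orientations are given as a unit quaternion [x, y, z, w].
In Python, from plant import arm, imaging, sensors, sign_off gives the robot as it stands (arm), with the cameras (imaging), the readings (sensors) and the job as plain functions.
- The arm moves only by the tool nudge_tcp, called after "Request:" as name(argument=value, ...), one argument or row to a line, values as JSON. Schema: {"type":"object","properties":{"ticks":{"type":"array","items":{"type":"object","properties":{"sx":{"type":"number"},"sy":{"type":"number"},"sz":{"type":"number"},"twist":{"type":"number"}},"additionalProperties":false},"minItems":1,"maxItems":20},"aperture":{"type":"number"},"force":{"type":"number"},"only":{"type":"string"},"quiet":{"type":"boolean"},"lines":{"type":"string"}},"required":["ticks"],"additionalProperties":false}. ticks is a list of rows, 1 to 20 of them, each an object with the fields sx, sy, sz (the shift in m), twist (a turn about the tool's z in rad); a field left out counts as zero; each row shifts and turns the commanded pose from where the row before left it, along the tool's axes as they then stand; what a row does not reach is not made up. A row lasts 1/10 s, in which the tool goes at most 0.05 m and 0.15 rad, less where a joint would pass 70% of its speed; a pose out of reach is approached as far as the arm can. aperture is the finger opening in m, set as the call begins (left out keeps the last). The fingers move at their own pace and stop on an object; force is the grip in N (left out, the last holds). Time passes only in rows, so rows that do not move let the fingers close. The tool returns the time, the measured TCP pose, the force, the opening and the grip force at its end. only (a regular expression) keeps the lines of the reply that match it, lines (a string "A,B") keeps lines A to B, and quiet returns only ok. Input that does not fit is refused with a message, and nothing moves.
- sensors.read_state(): the state, without advancing time (a new reading comes with each control period).
- imaging.capture(name): name is "scene" or "top"; returns the picture (400x640x3 uint8, red, green, blue); there is no depth.
- imaging.camera_info(name): a dict with "fx", "fy", "cx", "cy" (pixels), "distortion" ([k1, k2, p1, p2, k3] as OpenCV has them; the pictures are not rectified), "rvec" (rotation vector, rad) and "tvec" (3), from world to camera coordinates, as OpenCV has them. Camera axes: x right, y down, z forward; pixel columns grow to the right and rows downward; lengths in m; the calibration is good to about 2 mm. A picture is of the moment at which its call begins. camera_info takes no time and is no camera call.
- sign_off(): hands the job in; it is judged then, once.
The state is a dict: "clock": time; "q": joint angles; "qvel": joint speeds; "tau": joint torques, N m; "ee_pos": TCP position; "ee_rot": TCP orientation; "contact_force": force on the tool from outside, world axes, zero at the start; "torque": the same for the moment, N m; "gripper_width": finger opening in m; "finger_force": force on a finger pad.
Only numpy, scipy, OpenCV 4.12 (cv2) and the standard library are available. Lean on these libraries where they do the work, as an engineer would, in place of code of your own. Each camera call takes 0.05 s, during which the arm holds its last target. There are 200 camera calls.

## Task

Take the loose dust lid off the docking box (its back edge is tucked under a lip, so tip the front up by the tab and draw it out towards the front) and lay it on the bare bench to the right of the box, right way up, without dropping it. Then pinch the cassette's two side catches together, lift the cassette upright until its underside is a few centimetres above the box's rim, and finish holding it there, still and with the catches pinched. Leave the other things on the bench where they are.

Things in the scene. Friction and masses are not known exactly. Their poses are not given: they have to be found in the camera images.
- dock: Docking box fixed to the bench: grey open-topped tub, 100 (x) x 160 (y) x 84 mm high, walls 5 mm, plus a 12 mm wide, 5 mm high flange at each y end. Origin at the centre of its underside, z up; its front (two small ports) faces -x. Yaw within 0.25 rad. To its right (-y) the bench is bare for 200 mm beyond the tub's end, over the box's own depth (box x = -55 to +55 mm).
- dock_well (a point): Centre of the well's mouth, 48 mm above the box's underside, level with the deck inside the tub. The well is 46 (x) x 42 (y) mm, its floor 42 mm below this point. Below its mouth two ledges (undersides 10 mm below this point), at +y and -y, hold down the teeth of the cassette's catches.
- dock_keeper (a point): Middle of the lower front edge of the keeper lip: box x = 44, y = 0, z = 93 mm. The lip, 100 mm long in y and 5 mm thick, stands behind the back (+x) wall and overhangs the rim from x = 44 mm back to 55 mm, where its upright begins.
- lid: Loose white dust lid, about 0.12 kg. Origin at its middle, level with the underside of its skirt (z = 0 when lying on the bench). Plate 104 (x) x 164 (y) mm, z = 7 to 12 mm; the skirt under it is a frame 84 x 144 mm outside, 7 mm deep, inside the box's rim with 3 mm play. Seated, its origin is 77 mm above the box's underside, its axes are the box's.
- lid_back (a point): Middle of the lower back edge of the lid's plate (lid x = 52, y = 0, z = 7 mm). Seated, it lies on the rim, the plate 8 mm deep under the keeper lip with 4 mm of height to spare. Tip the lid about this edge until its front is over 8 mm up (0.1 to 0.4 rad), draw it at least 12 mm towards the box's -x, then lift it away.
- lid_tab (a point): Grip point of the lid's upright tab, at lid x = -42, y = 0, z = 34 mm. The tab is a block 20 (x) x 12 (y) mm that stands 26 mm high on the plate (lid z = 12 to 38 mm) at the front edge, x = -52 to -32 mm. Pinch it across y from above; a firm grip (40 N) keeps the lid from turning in the fingers.
- cassette: Black cassette in the well, 44 (x) x 40 (y) x 46 mm, about 0.18 kg, with a grey spring catch on its +y and -y sides. Origin at the centre of its underside; seated, 6 mm above the box's underside, axes as the box's. Each catch has a tooth under a ledge of the box: the cassette rises only 1 mm until both catches are pushed in (about 5 mm each).
- cassette_grip (a point): Midway between the catches' finger pads, at cassette x = 0, y = 0, z = 65 mm: a TCP position for pinching from above, closing along y. The pads are 22 mm wide (x) and stand from cassette z = 46 to 72 mm; outer faces at y = +-26 mm at rest (52 mm over both), +-20 mm fully pinched. The deck is at cassette z = 42 mm.
- catch_left (a joint): Catch on the cassette's +y side, m: 0 at rest (sprung out), 0.006 fully pushed in. 2 N starts it, 4.4 N holds it fully in.
- catch_right (a joint): Catch on the cassette's -y side, m: 0 at rest, 0.006 fully pushed in. Same spring.
- fixture_cup_1: Bystander, to be left where it stands. Origin at the centre of its underside. Turned aluminium cup, 56 mm diameter, 35 mm high, in front of the box.
- elbow_fitting_1: Bystander, to be left where it stands. Origin at the centre of its underside. Small black and brass elbow fitting, 17x34x35 mm, in front of the box.
- tape_1: Bystander, to be left where it stands. Origin at the centre of its underside. Black roll of tape, 55 mm across, 19 mm high, left of the box.
- flux_bottle: Bystander, to be left where it stands. Origin at the centre of its underside. White squeeze bottle with blue cap, 46 mm across, 128 mm high, to the left.
- solder_spool: Bystander, to be left where it stands. Origin at the centre of its underside. Spool, 58 mm across, 42 mm high, to the left.
- tape_2: Bystander, to be left where it stands. Origin at the centre of its underside. Beige roll of masking tape, 100 mm across, 25 mm high, to the left.
- pen_1: Bystander, to be left where it stands. Origin at the centre of its underside. White and black pen, 135 mm long, near the front edge of the bench.

How it is judged:
By the outcome, as a careful person would: the job done as asked, in the order asked, and still so for the second after the job is handed in, while the arm keeps its last pose, push and grip.
It also fails if it takes over 56 s, if anything falls off the work surface, if the arm or the gripper's body presses on something with over 40 N, if the wrist force passes 120 N, or if a joint passes its speed limit or range.

## Working session

There is one attempt and no reset: what is moved stays moved. The work goes in short steps, Python scripts to look and compute and a tool call to move; the robot and the scene stay as the last step left them, time stands still between calls to the robot, and variables do not carry over. Pictures are saved under pics/ and viewed, at most 11 in all, crops included, and the job is handed in when it is done.

```bash
ls; mkdir -p pics
```

Run:
```python
from plant import arm, imaging, sensors, sign_off
import cv2
for n in("scene","top"):
    cv2.imwrite(f"pics/{n}0.png",imaging.capture(n)[:,:,::-1]); print(n,imaging.camera_info(n))
s=sensors.read_state(); print({k:s[k] for k in("clock","ee_pos","ee_rot","gripper_width","contact_force")})
```

```text
pics
plant.py
scene {'fx': 520.5962676105127, 'fy': 520.5962676105127, 'cx': 318.2242235043507, 'cy': 205.80214822120547, 'distortion': array([-0.08946669,  0.        ,  0.        ,  0.        ,  0.        ]), 'rvec': array([ 2.0988388 , -0.62879867,  0.31383101]), 'tvec': array([-0.33549125,  0.33548755,  0.78483886])}
top {'fx': 365.70088305797606, 'fy': 365.70088305797606, 'cx': 324.472654636322, 'cy': 196.77453249912287, 'distortion': array([0.028541, 0.      , 0.      , 0.      , 0.      ]), 'rvec': array([ 2.14132752, -2.12798762,  0.19341943]), 'tvec': array([0.18367266, 0.50643515, 0.83874391])}
{'clock': 0.1, 'ee_pos': array([0.25391265, 0.59767175, 0.24894422]), 'ee_rot': array([ 1.99521835e-01,  9.79892705e-01, -1.12666852e-03, -2.32673282e-04]), 'gripper_width': 0.08570807216782493, 'contact_force': array([ 0.49035815, -0.29584574,  0.49774148])}
```

View pics/scene0.png

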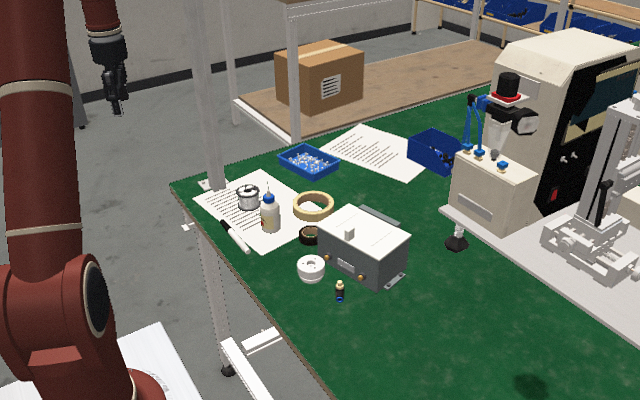

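View pics/top0.png

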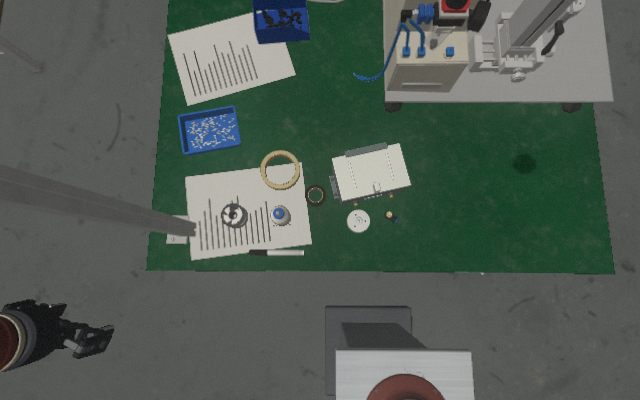

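The scene view shows the box with its lid around (365,235), the tab at (349,233), and a steel post at (210,150) between the arm and the bench. The top view shows the lid at (371,172), its tab at (376,187), the cup at (358,221) and the elbow fitting at (391,216).

Create h.py:
```python
import numpy as np,cv2
from plant import arm, imaging, sensors, sign_off
from scipy.spatial.transform import Rotation as R
def cam(n):
    c=imaging.camera_info(n); K=np.array([[c["fx"],0,c["cx"]],[0,c["fy"],c["cy"]],[0,0,1]])
    return K,np.array(c["distortion"]),np.array(c["rvec"]),np.array(c["tvec"])
def ray(n,p):
    K,d,r,t=cam(n); M=cv2.Rodrigues(r)[0]
    u=cv2.undistortPoints(np.array(p,float).reshape(-1,1,2),K,d).reshape(-1,2)
    return -M.T@t, np.c_[u,np.ones(len(u))]@M
def plane(n,p,z):
    o,v=ray(n,p); return o+v*((z-o[2])/v[:,2])[:,None]
def tri(a,b):
    (o1,v1),(o2,v2)=ray("scene",[a]),ray("top",[b]); v1,v2=v1[0],v2[0]
    s=np.linalg.lstsq(np.c_[v1,-v2],o2-o1,rcond=None)[0]
    p,q=o1+v1*s[0],o2+v2*s[1]; return (p+q)/2,np.linalg.norm(p-q)
def proj(n,P):
    K,d,r,t=cam(n); return cv2.projectPoints(np.array(P,float).reshape(-1,1,3),r,t,K,d)[0].reshape(-1,2)
```

Run:
```python
from h import *
print("cams",ray("scene",[[320,200]])[0],ray("top",[[320,200]])[0])
for n,roi in(("top",(325,135,420,206)),("scene",(312,200,412,262))):
    im=cv2.imread(f"pics/{n}0.png"); g=im.min(2); x0,y0,x1,y1=roi
    m=np.zeros_like(g); m[y0:y1,x0:x1]=(g[y0:y1,x0:x1]>(200 if n=="top" else 185))*255
    cs=max(cv2.findContours(m,0,2)[0],key=cv2.contourArea)
    q=cv2.approxPolyDP(cs,4,True).reshape(-1,2); print(n,cv2.contourArea(cs),q.tolist())
    if n=="top":
        b=cv2.boxPoints(cv2.minAreaRect(cs)); P=plane(n,b,.089); print(b.round(1).tolist(),P.round(4).tolist(),P.mean(0),[np.linalg.norm(P[i]-P[i-1]) for i in range(4)])
    x0-=12;y0-=12;x1+=12;y1+=30
    cv2.imwrite(f"pics/c_{n}.png",cv2.resize(im[y0:y1,x0:x1],None,fx=6 if n=="top" else 5.5,fy=5.5 if 0 else (5 if n=="top" else 5.5)) if 0 else cv2.resize(im[y0:y1,x0:x1],None,fx=5,fy=5,interpolation=2)); print(x0,y0)
# post foot
print("post foot",plane("top",[[185,232]],0),tri((200,60),(60,195)))
```

Run:
```python
import cv2,numpy as np
a,b=[cv2.imread(f"pics/c_{n}.png") for n in("top","scene")]
w=max(a.shape[1],b.shape[1]); p=lambda i:cv2.copyMakeBorder(i,0,0,0,w-i.shape[1],0)
c=np.vstack([p(a),p(b)]); print(c.shape,a.shape); f=.55 if 0 else 1
cv2.imwrite("pics/cc.png",cv2.resize(c,None,fx=590/c.shape[0],fy=590/c.shape[0]))
```

```text
cams [ 0.04060188 -0.5701162   0.71721498] [0.35360401 0.19331784 0.91175433]
top 0.0 [[354, 185]]
[[354.0, 185.0], [354.0, 185.0], [354.0, 185.0], [354.0, 185.0]] [[0.5252, 0.1195, 0.089], [0.5252, 0.1195, 0.089], [0.5252, 0.1195, 0.089], [0.5252, 0.1195, 0.089]] [0.52520081 0.11947623 0.089     ] [np.float64(0.0), np.float64(0.0), np.float64(0.0), np.float64(0.0)]
313 123
scene 2508.5 [[312, 222], [378, 259], [410, 235], [350, 204]]
300 188
post foot [[0.42205165 0.53060188 0.        ]] (array([0.46298048, 0.62552741, 0.30297933]), np.float64(0.00695078835037067))
(1085, 620, 3) (565, 595, 3)
```

View pics/c_top.png

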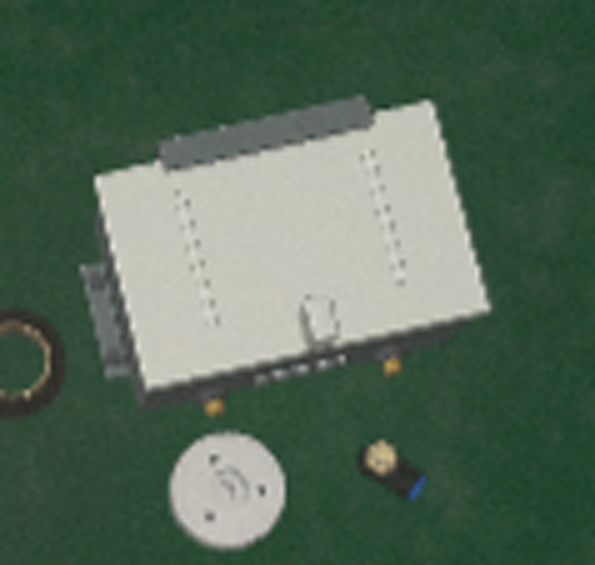

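View pics/c_scene.png

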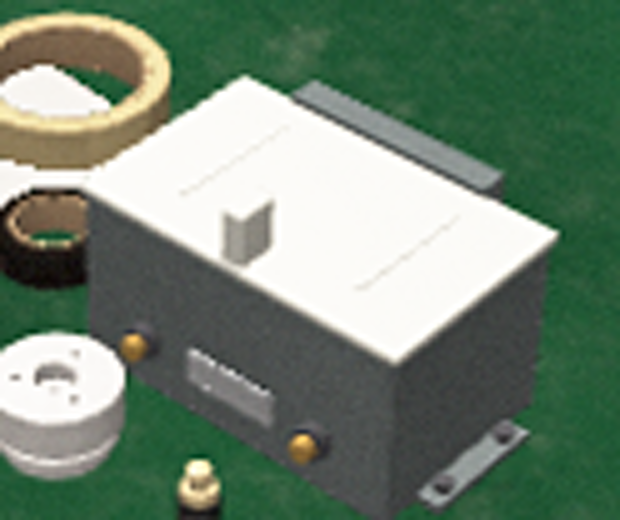

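The crops show the lid's four plate corners (top crop (95,175), (433,101), (491,308), (147,390)), the keeper lip behind it, and the tab at (320,320). I'll fit the edges and triangulate.

Run:
```python
from h import *
A=np.array
qt=A([[95,175],[433,101],[491,308],[147,390]])/5+[313,123]
qs=A([[245,76],[557,235],[397,362],[90,192]])/5+[300,188]   # BL BR FR FL
for a,b in zip(qs,qt): print(tri(a,b))
# tab top corners: scene near/left top, from crops (top of the tab)
W=[]
for n,q in(("top",qt),("scene",qs)):
    P=plane(n,q,.089); c=P.mean(0); x=(P[0]+P[1]-P[2]-P[3])/2; y=(P[0]+P[3]-P[1]-P[2])/2
    print(n,c,"len",np.linalg.norm(x),np.linalg.norm(y),"yaw",np.arctan2(x[1],x[0]),np.arctan2(-y[0],y[1]))
# subpixel: sides by mask
for n in("top","scene"):
    im=cv2.imread(f"pics/{n}0.png"); m=cv2.inRange(im,(140,)*3,(255,)*3)
    q=qt if n=="top" else qs; z=np.zeros_like(m); cv2.fillPoly(z,[np.int32(q.mean(0)+(q-q.mean(0))*1.1)],255); m&=z
    cs=max(cv2.findContours(m,0,1)[0],key=cv2.contourArea); p=cs.reshape(-1,2).astype(float)
    P=plane(n,p,.089)[:,:2].astype(np.float32); r=cv2.minAreaRect(P); print(n,r)
```

```text
(array([0.58931136, 0.16992247, 0.08982651]), np.float64(0.0012504553986560103))
(array([0.62634417, 0.01160872, 0.08951791]), np.float64(0.0011938048577393749))
(array([ 0.5275426 , -0.01231184,  0.08851926]), np.float64(0.0008387508633276194))
(array([0.49124643, 0.14472614, 0.08396624]), np.float64(0.005775903895699831))
top [0.55743332 0.0790582  0.089     ] len 0.10284818129862944 0.16282846647349328 yaw 0.23406048529182918 0.23643760864449903
scene [0.55910951 0.07711123 0.089     ] len 0.10404370731598472 0.15933716127713082 yaw 0.2788253997914388 0.2338900010521548
top ((0.5584924221038818, 0.08086042106151581), (0.10287151485681534, 0.1627439260482788), 13.465749740600586)
scene ((0.5569928884506226, 0.08099415898323059), (0.10894167423248291, 0.1663643717765808), 13.591940879821777)
```

Request:
nudge_tcp(
  ticks=[
    {"sy":-0.04},
    {"sy":-0.04},
    {"sy":-0.04},
    {"sy":-0.04},
    {"sx":-0.043, "sy":-0.0125},
    {"sx":-0.043, "sy":-0.0125},
    {"sx":-0.043, "sy":-0.0125},
    {"sx":-0.043, "sy":-0.0125},
    {"sx":-0.043, "sy":-0.0125},
    {"sx":-0.043, "sy":-0.0125},
    {"sx":-0.036, "sy":-0.031},
    {"sx":-0.036, "sy":-0.031},
    {"sx":-0.036, "sy":-0.031},
    {"sx":-0.036, "sy":-0.031},
    {"sx":-0.036, "sy":-0.031},
    {"twist":-0.13},
    {"twist":-0.13},
    {"twist":-0.13},
    {"twist":-0.13},
    {"twist":-0.12},
  ],
  aperture=0.085,
)

```text
clock: 2.1
ee_pos: [0.5044, 0.0679, 0.2496]
ee_rot: [-0.121, 0.993, -0.0, -0.001]
contact_force: [0.3, 0.5, 0.5]
gripper_width: 0.085
finger_force: 0.0
```

Add to h.py:
```python
YAW=.236; C=np.array([.558,.080,0])
def box(p): return C+R.from_euler("z",YAW).apply(p)
def go(target,yaw=YAW):
    s=sensors.read_state(); r=R.from_quat(s["ee_rot"]); a=r.as_matrix()
    ty=a[:,1]; ang=np.arctan2(ty[1],ty[0]); e=(yaw+np.pi/2-ang+np.pi/2)%np.pi-np.pi/2
    print("t",round(s["clock"],2),"at",s["ee_pos"].round(4),"down",a[:,2].round(3),"delta tool",r.inv().apply(target-s["ee_pos"]).round(4),"turn",round(-e,3),"F",s["contact_force"].round(1),"w",round(s["gripper_width"],4),"ff",s["finger_force"])
```

Run:
```python
from h import *
go(box([-.042,0,.111]))
t=proj("top",[box([-.052,.006,.115]),box([-.032,.006,.115]),box([-.032,-.006,.115]),box([-.052,-.006,.115])]); s=proj("scene",[box([-.052,.006,.115]),box([-.032,.006,.115]),box([-.032,-.006,.115]),box([-.052,-.006,.115])])
print(((t-[313,123])*5).round(),((s-[300,188])*5).round())
```

```text
t 2.1 at [0.5044 0.0679 0.2496] down [-0.001 -0.    -1.   ] delta tool [-0.0131 -0.0008  0.1386] turn 0.007 F [0.3 0.5 0.5] w 0.085 ff 0.0
[[314. 341.]
 [302. 298.]
 [328. 292.]
 [340. 335.]] [[215. 208.]
 [249. 185.]
 [273. 198.]
 [239. 221.]]
```

Request:
nudge_tcp(
  ticks=[
    {"sx":-0.013, "sz":0.03, "twist":0.007},
    {"sz":0.04},
    {"sz":0.03},
    {"sz":0.02},
    {"sz":0.01},
    {"sz":0.008},
    {},
    {},
  ],
)

```text
clock: 2.9
ee_pos: [0.518, 0.0712, 0.1127]
ee_rot: [-0.115, 0.993, 0.0, 0.001]
contact_force: [0.2, -0.4, 0.6]
gripper_width: 0.0852
finger_force: 0.0
```

Run:
```python
from h import *
go(box([-.042,0,.111]))
```

```text
t 2.9 at [0.518  0.0712 0.1127] down [ 0.002  0.    -1.   ] delta tool [ 0.0011 -0.0008  0.0017] turn -0.005 F [ 0.2 -0.4  0.6] w 0.0852 ff 0.0
```

Request:
nudge_tcp(
  ticks=[
    {},
    {},
    {},
    {},
    {},
    {},
    {},
    {},
    {},
    {},
  ],
  aperture=0,
  force=25,
)

```text
clock: 3.9
ee_pos: [0.5175, 0.0711, 0.1122]
ee_rot: [-0.115, 0.993, -0.0, 0.0]
contact_force: [-0.1, 0.9, 3.5]
gripper_width: 0.0114
finger_force: 27.8
```

Request:
nudge_tcp(
  ticks=[
    {"sx":-0.0005, "sz":-0.002},
    {"sx":-0.0005, "sz":-0.002},
    {"sx":-0.0005, "sz":-0.002},
    {"sx":-0.001, "sz":-0.003},
    {"sx":-0.001, "sz":-0.003},
    {"sx":-0.001, "sz":-0.003},
    {"sx":-0.001, "sz":-0.003},
    {},
    {},
  ],
  aperture=0,
  force=25,
)

```text
clock: 4.8
ee_pos: [0.5227, 0.0723, 0.1302]
ee_rot: [-0.115, 0.993, -0.0, 0.0]
contact_force: [-0.9, 0.4, -2.0]
gripper_width: 0.0116
finger_force: 26.7
```

Run:
```python
from h import *
im=imaging.capture("scene")[:,:,::-1]; cv2.imwrite("pics/t1.png",cv2.resize(im[150:300,270:430],None,fx=4,fy=4,interpolation=2))
```

```text
(no output)
```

View pics/t1.png

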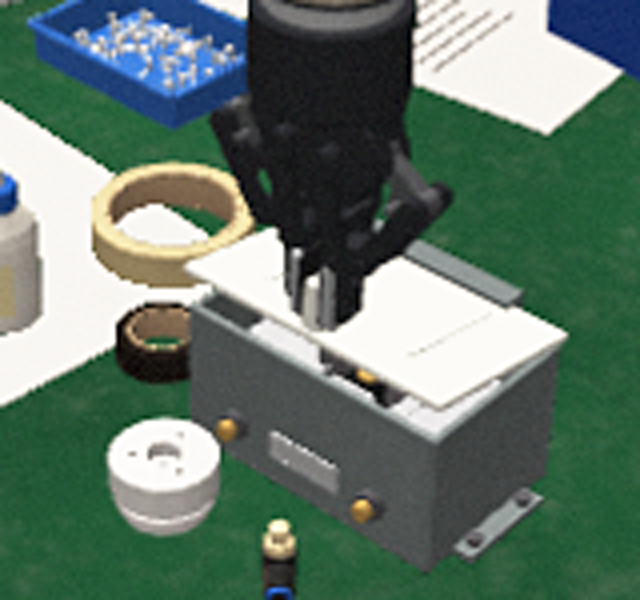

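The lid's front is tipped up (crop (310,300)) and the back edge is still under the lip at (500,290). I'll firm up the grip and draw it out.

Request:
nudge_tcp(
  ticks=[
    {},
    {},
    {},
    {"sx":0.003},
    {"sx":0.004},
    {"sx":0.004},
    {"sx":0.004},
    {"sx":0.004},
    {"sx":0.003},
    {},
    {"sx":0.001, "sz":-0.004},
    {"sx":0.001, "sz":-0.006},
    {"sz":-0.01},
    {"sz":-0.01},
    {"sz":-0.01},
    {"sz":-0.01},
    {"sz":-0.01},
    {},
    {},
  ],
  aperture=0,
  force=45,
)

```text
clock: 6.75
ee_pos: [0.4994, 0.0668, 0.1902]
ee_rot: [-0.115, 0.993, -0.0, 0.0]
contact_force: [0.3, -0.1, -0.9]
gripper_width: 0.0108
finger_force: 49.9
```

Run:
```python
from h import *
go(box([-.042,-.188,.20]))
im=imaging.capture("scene")[:,:,::-1]; cv2.imwrite("pics/t2.png",cv2.resize(im[130:300,270:430],None,fx=3.5,fy=3.5,interpolation=2))
for b in [(-.055,-.092,0),(-.055,-.28,0),(.055,-.28,0)]: print(proj("top",[box(b)]).round(0))
```

```text
t 6.75 at [0.4994 0.0668 0.1902] down [ 0.  0. -1.] delta tool [-0.019  -0.1888 -0.0098] turn -0.005 F [ 0.3 -0.1 -0.9] w 0.0108 ff 49.93102490901947
[[407. 192.]]
[[478. 176.]]
[[465. 136.]]
```

View pics/t2.png

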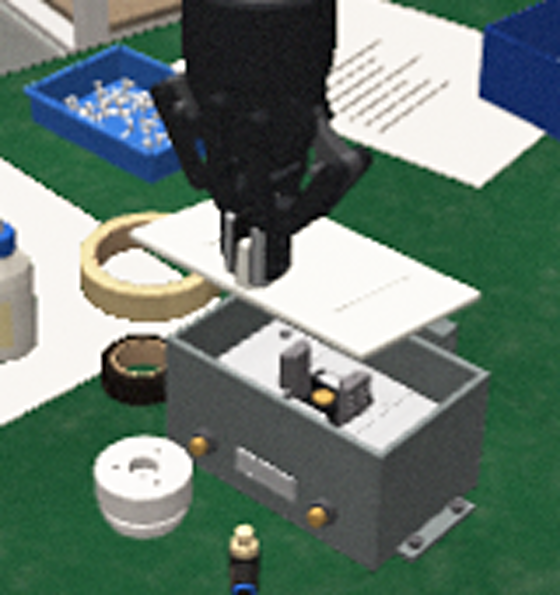

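The lid is clear of the box and held, front slightly up. Both catches are visible in the tub at (295,365) and (355,393). Next I'll carry the lid right and lower it close to the bench.

Request:
nudge_tcp(
  ticks=[
    {"sx":-0.002, "sy":-0.016},
    {"sx":-0.004, "sy":-0.03},
    {"sx":-0.004, "sy":-0.035},
    {"sx":-0.004, "sy":-0.035},
    {"sx":-0.004, "sy":-0.035},
    {"sx":-0.004, "sy":-0.025},
    {"sx":-0.002, "sy":-0.013},
    {"sz":0.015},
    {"sz":0.025},
    {"sz":0.025},
    {"sz":0.025},
    {"sz":0.02},
    {"sz":0.01},
    {"sz":0.008},
    {},
    {},
  ],
)

```text
clock: 8.4
ee_pos: [0.5667, -0.1115, 0.0627]
ee_rot: [-0.115, 0.993, -0.0, 0.001]
contact_force: [0.8, -0.4, -1.1]
gripper_width: 0.0107
finger_force: 50.0
```

Run:
```python
from h import *
go(box([-.042,-.188,.035]))
im=imaging.capture("scene")[:,:,::-1]; cv2.imwrite("pics/t3.png",cv2.resize(im[170:370,300:520],None,fx=3,fy=3,interpolation=2))
```

```text
t 8.4 at [ 0.5667 -0.1115  0.0627] down [ 0.001 -0.    -1.   ] delta tool [0.0057 0.0002 0.0277] turn -0.005 F [ 0.8 -0.4 -1.1] w 0.0107 ff 49.989450573921204
```

View pics/t3.png

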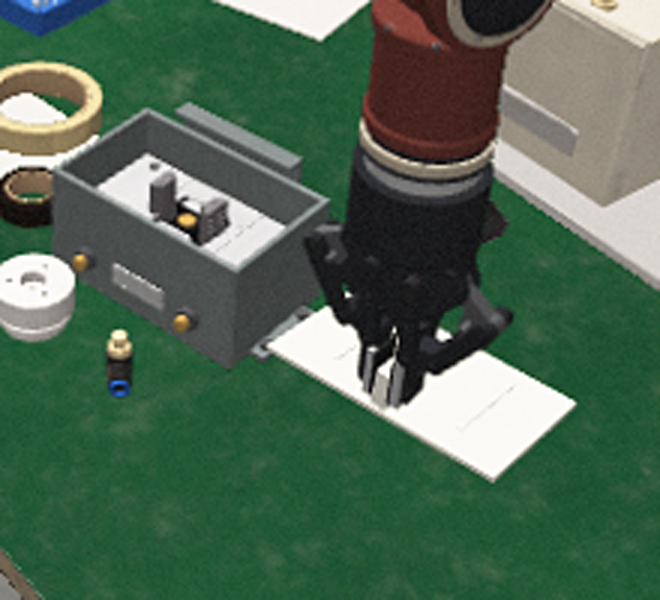

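The lid hovers just above the bench, right of the box (around crop (430,400)), and clears the flange at (280,335). I'll lower it the last few cm, with a lighter grip so it can flatten.

Request:
nudge_tcp(
  ticks=[
    {"sz":0.004},
    {"sz":0.004},
    {"sz":0.004},
    {"sx":0.001, "sz":0.002},
    {"sx":0.001, "sz":0.002},
    {"sx":0.001, "sz":0.002},
    {"sx":0.001, "sz":0.002},
    {"sx":0.001, "sz":0.002},
    {"sx":0.001, "sz":0.002},
    {"sz":0.0015},
    {"sz":0.0015},
    {},
    {},
  ],
  aperture=0,
  force=25,
)

```text
clock: 9.75
ee_pos: [0.5596, -0.1133, 0.0357]
ee_rot: [-0.115, 0.993, -0.0, -0.0]
contact_force: [-3.2, 0.5, 5.6]
gripper_width: 0.011
finger_force: 51.4
```

Request:
nudge_tcp(
  ticks=[
    {"sz":0.001},
    {"sz":0.001},
    {},
    {},
  ],
  aperture=0,
  force=20,
)

```text
clock: 10.15
ee_pos: [0.5595, -0.1133, 0.0353]
ee_rot: [-0.115, 0.993, -0.0, -0.0]
contact_force: [-6.4, 0.8, 15.4]
gripper_width: 0.011
finger_force: 52.8
```

Run:
```python
from h import *
im=imaging.capture("scene")[:,:,::-1]; cv2.imwrite("pics/t4.png",cv2.resize(im[250:340,380:500],None,fx=6,fy=6,interpolation=2))
```

```text
(no output)
```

View pics/t4.png

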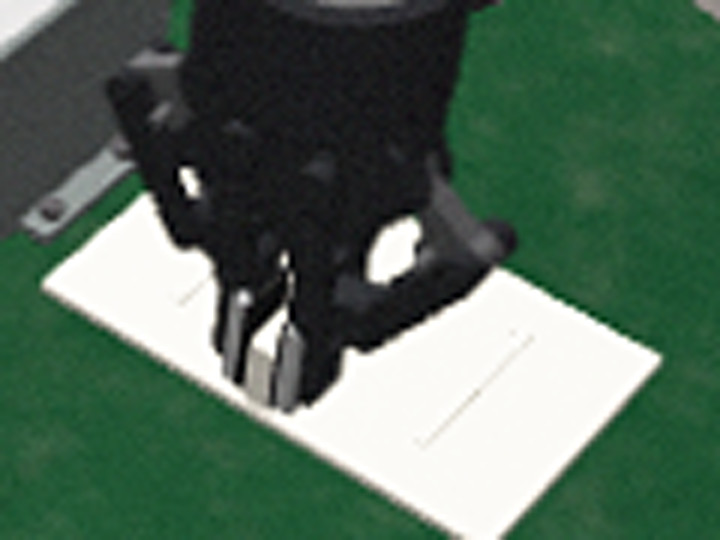

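The lid is flat: the force jumped to 15 N with no further travel, and the picture shows it level. I'll relax the push, open and rise.

Request:
nudge_tcp(
  ticks=[
    {"sz":-0.001},
    {"sz":-0.0005},
    {},
  ],
)

```text
clock: 10.5
ee_pos: [0.5595, -0.1133, 0.0354]
ee_rot: [-0.115, 0.993, -0.0, -0.0]
contact_force: [-3.4, 0.1, 6.7]
gripper_width: 0.0105
finger_force: 51.5
```

Request:
nudge_tcp(
  ticks=[
    {},
    {},
    {},
    {},
    {},
    {},
  ],
  aperture=0.05,
)

```text
clock: 11.1
ee_pos: [0.5602, -0.113, 0.0344]
ee_rot: [-0.115, 0.993, 0.0, -0.0]
contact_force: [-0.3, -0.2, -0.4]
gripper_width: 0.0497
finger_force: 0.0
```

Request:
nudge_tcp(
  ticks=[
    {"sz":-0.005},
    {"sz":-0.01},
    {"sz":-0.02},
    {"sz":-0.03},
    {"sz":-0.04},
    {"sz":-0.04},
    {"sz":-0.02},
    {},
  ],
  aperture=0.085,
)

```text
clock: 11.9
ee_pos: [0.5625, -0.1134, 0.2041]
ee_rot: [-0.115, 0.993, -0.001, 0.004]
contact_force: [0.8, 0.3, 0.3]
gripper_width: 0.0849
finger_force: 0.0
```

Run:
```python
from h import *
go(box([0,0,.071]))
for n,roi in (("top",(395,115,500,215)),("scene",(375,250,500,345))):
    im=imaging.capture(n)[:,:,::-1].copy(); cv2.imwrite(f"pics/u_{n}.png",im)
a=cv2.imread("pics/u_top.png")[110:220,320:500]; b=cv2.imread("pics/u_scene.png")[190:350,300:510]
w=630; f=lambda i,s:cv2.resize(i,None,fx=s,fy=s,interpolation=2)
A,B=f(a,2.4),f(b,2); A=cv2.copyMakeBorder(A,0,0,0,max(0,B.shape[1]-A.shape[1]),0); B=cv2.copyMakeBorder(B,0,0,0,A.shape[1]-B.shape[1],0)
c=np.vstack([A,B]); print(c.shape); cv2.imwrite("pics/u.png",c)
```

```text
t 11.9 at [ 0.5625 -0.1134  0.2041] down [ 0.009 -0.002 -1.   ] delta tool [-0.0388  0.1898  0.1328] turn -0.005 F [0.8 0.3 0.3] w 0.0849 ff 0.0
(584, 432, 3)
```

View pics/u.png

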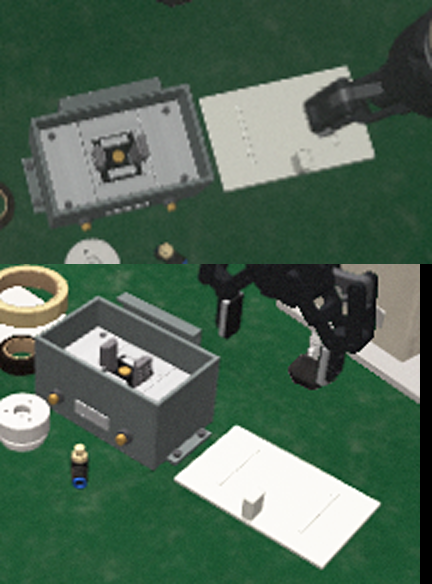

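The lid lies flat on bare bench right of the box (lower panel (280,495)). The catch pads show in the upper panel at about (105,158) and (138,150). I'll check the box centre against the rim and pads.

Run:
```python
from h import *
f=lambda p:(proj("top",[box(p)])[0]-[320,110])*2.4
g=lambda p:(proj("scene",[box(p)])[0]-[300,190])*2+[0,264]
for y in(.026,.020,-.020,-.026): print(y,[ (f([x,y,.078]).round(),g([x,y,.078]).round()) for x in(-.011,.011)])
for c in([-.05,.08],[.05,.08],[.05,-.08],[-.05,-.08]): print(c,f(c+[.084]).round(),g(c+[.084]).round())
a=cv2.imread("pics/u_top.png")[150:198,345:398]; b=cv2.imread("pics/u_scene.png")[220:262,330:390]
a,b=[cv2.resize(i,(0,0),fx=9,fy=9,interpolation=2) for i in(a,b)]
def mark(im,n,o):
    for y in(.026,.020,-.020,-.026):
        for x in(-.011,.011):
            p=((proj(n,[box([x,y,.078])])[0]-o+.5)*9).astype(int); cv2.circle(im,tuple(map(int,p)),2,(0,0,255),-1)
mark(a,"top",np.array([345,150])); mark(b,"scene",np.array([330,220]))
h=max(a.shape[0],b.shape[0]); pad=lambda i:cv2.copyMakeBorder(i,0,h-i.shape[0],0,0,0)
c=np.hstack([pad(a),pad(b)]); c=cv2.resize(c,None,fx=790/c.shape[1],fy=790/c.shape[1]); cv2.imwrite("pics/v.png",c)
```

```text
0.026 [(array([ 98., 166.]), array([ 97., 346.])), (array([ 92., 145.]), array([111., 337.]))]
0.02 [(array([104., 165.]), array([102., 349.])), (array([ 98., 144.]), array([116., 339.]))]
-0.02 [(array([143., 156.]), array([133., 365.])), (array([138., 134.]), array([147., 355.]))]
-0.026 [(array([149., 154.]), array([138., 368.])), (array([144., 133.]), array([151., 358.]))]
[-0.05, 0.08] [ 54. 216.] [ 32. 337.]
[0.05, 0.08] [ 29. 118.] [ 97. 296.]
[0.05, -0.08] [188.  82.] [219. 358.]
[-0.05, -0.08] [215. 179.] [157. 407.]
```

View pics/v.png

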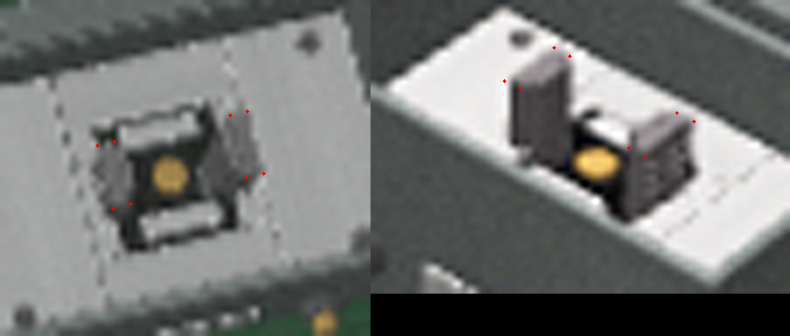

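The projected pad corners agree with the picture to about a pixel, so the estimate stands. I'll move over the cassette and descend.

Request:
nudge_tcp(
  ticks=[
    {"sx":-0.004, "sy":0.02},
    {"sx":-0.007, "sy":0.035},
    {"sx":-0.007, "sy":0.035},
    {"sx":-0.007, "sy":0.035},
    {"sx":-0.007, "sy":0.035},
    {"sx":-0.005, "sy":0.02},
    {"sx":-0.002, "sy":0.01, "twist":-0.005},
    {},
    {},
  ],
)

```text
clock: 12.9
ee_pos: [0.5544, 0.079, 0.1987]
ee_rot: [-0.117, 0.993, -0.001, -0.001]
contact_force: [0.4, -0.8, -0.2]
gripper_width: 0.0849
finger_force: 0.0
```

Run:
```python
from h import *
go(box([0,0,.071])-[0,.0005,0])
```

```text
t 12.9 at [0.5544 0.079  0.1987] down [-0.002 -0.002 -1.   ] delta tool [-3.900e-03 -1.000e-04  1.277e-01] turn -0.002 F [ 0.4 -0.8 -0.2] w 0.0849 ff 0.0
```

Request:
nudge_tcp(
  ticks=[
    {"sx":-0.004, "sz":0.02},
    {"sz":0.03},
    {"sz":0.03},
    {"sz":0.02},
    {"sz":0.015},
    {"sz":0.01},
    {"sz":0.003},
    {},
    {},
  ],
)

```text
clock: 13.8
ee_pos: [0.5592, 0.0815, 0.0723]
ee_rot: [-0.118, 0.993, -0.0, 0.001]
contact_force: [-1.1, 0.6, 1.0]
gripper_width: 0.0849
finger_force: 0.0
```

Run:
```python
from h import *
go(box([0,0,.071])-[0,.0005,0])
```

```text
t 13.8 at [0.5592 0.0815 0.0723] down [ 0.002  0.    -1.   ] delta tool [ 0.0016 -0.0017  0.0013] turn -0.0 F [-1.1  0.6  1. ] w 0.0849 ff 0.0
```

Request:
nudge_tcp(
  ticks=[
    {"sx":0.0015, "sy":-0.0015, "sz":0.001},
    {},
    {},
  ],
)

```text
clock: 14.1
ee_pos: [0.5576, 0.0799, 0.0709]
ee_rot: [-0.118, 0.993, -0.0, 0.0]
contact_force: [0.2, 0.1, 0.4]
gripper_width: 0.0851
finger_force: 0.0
```

Request:
nudge_tcp(
  ticks=[
    {},
    {},
    {},
    {},
    {},
    {},
    {},
    {},
    {},
    {},
  ],
  aperture=0,
  force=40,
)

```text
clock: 15.1
ee_pos: [0.5578, 0.0803, 0.0718]
ee_rot: [-0.118, 0.993, 0.0, 0.001]
contact_force: [-1.7, 0.0, 7.5]
gripper_width: 0.0356
finger_force: 41.3
```

Run:
```python
from h import *
go(box([0,0,.071])-[0,.0005,0])
```

```text
t 15.1 at [0.5578 0.0803 0.0718] down [ 0.001  0.    -1.   ] delta tool [-0.     -0.0008  0.0008] turn 0.0 F [-1.7  0.   7.5] w 0.0356 ff 41.32796108722687
```

Request:
nudge_tcp(
  ticks=[
    {},
    {},
    {"sz":-0.001},
    {"sz":-0.001},
    {"sz":-0.001},
    {"sz":-0.001},
    {"sz":-0.001},
    {},
    {},
  ],
  aperture=0,
  force=30,
)

```text
clock: 16.0
ee_pos: [0.5574, 0.08, 0.0754]
ee_rot: [-0.118, 0.993, -0.0, -0.0]
contact_force: [-0.3, -0.4, -2.3]
gripper_width: 0.0361
finger_force: 39.7
```

The cassette is free: 4 mm up and carrying only its weight. I'll lift it.

Request:
nudge_tcp(
  ticks=[
    {"sz":-0.003},
    {"sz":-0.004},
    {"sz":-0.005},
    {"sz":-0.006},
    {"sz":-0.008},
    {"sz":-0.01},
    {"sz":-0.01},
    {"sz":-0.01},
    {"sz":-0.01},
    {"sz":-0.01},
    {"sz":-0.01},
    {"sz":-0.01},
    {"sz":-0.007},
    {"sz":-0.004},
    {"sz":-0.002},
    {"sz":-0.001},
    {},
    {},
    {},
    {},
  ],
)

```text
clock: 18.0
ee_pos: [0.5573, 0.08, 0.1853]
ee_rot: [-0.118, 0.993, -0.0, -0.0]
contact_force: [0.0, 0.0, -2.3]
gripper_width: 0.0358
finger_force: 39.7
```

Request:
nudge_tcp(
  ticks=[
    {},
    {},
    {},
    {},
    {},
  ],
)

```text
clock: 18.5
ee_pos: [0.5574, 0.08, 0.1855]
ee_rot: [-0.118, 0.993, -0.0, -0.0]
contact_force: [-0.6, -0.2, -2.6]
gripper_width: 0.036
finger_force: 39.7
```

Run:
```python
from h import *
go(box([0,0,.185])); im=imaging.capture("scene")[:,:,::-1]; cv2.imwrite("pics/w.png",cv2.resize(im[100:345,200:510],None,fx=2.4,fy=2.4,interpolation=2))
```

```text
t 18.5 at [0.5574 0.08   0.1855] down [-0. -0. -1.] delta tool [-0.0005 -0.0001  0.0005] turn 0.0 F [-0.6 -0.2 -2.6] w 0.036 ff 39.746262431144714
```

View pics/w.png

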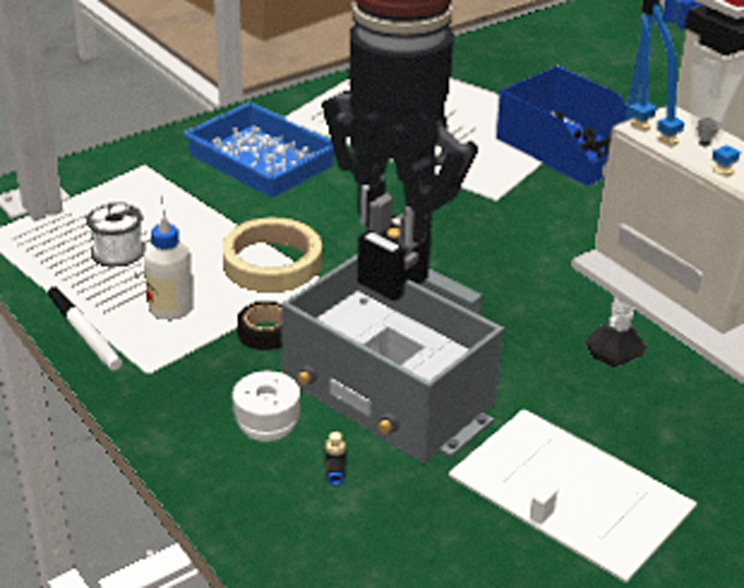

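The cassette hangs upright at (385,265) over an empty well, the lid lies flat, and the bystanders haven't moved. I'll check its height from the lower corner at (405,297), then hand in.

Run:
```python
from h import *
for z in(.10,.11,.119,.13): print(z,((proj("scene",[box([-.022,-.02,z])])[0]-[200,100])*2.4).round(0))
```

```text
0.1 [392. 323.]
0.11 [392. 313.]
0.119 [393. 304.]
0.13 [393. 293.]
```

```bash
python3 -c "
from plant import arm, imaging, sensors, sign_off
print(sign_off())"
```

```text
the job is handed in; nothing more can be done
None
```

The job is handed in at about 18.5 s: the lid lies flat and right way up on the bare bench right of the box, and the cassette is held still and upright, catches pinched, about 3.5–4 cm above the rim.

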